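Stack a shelf board in stick on taped spacers

ROBOT

A 7-joint arm with a two-finger parallel gripper is mounted at the origin on a cart in front of the work surface, level with it; the furniture and walls round the work are solid. World frame = base frame: x ahead of the robot, y to its left, z up, the work surface at z = 0. Lengths are in m, angles in rad, forces in N, time in s.
With the tool pointing down it reaches from about 0.35 to 0.9 m from the base axis. Payload 8.1 kg.
Tool frame: the origin (TCP) lies between the finger pads; the fingertips stand 8 mm ahead of it and the grasp point (between the pads) lies 11 mm behind it; z points along the fingers, y is the line along which they close (so a half turn about z gives the same grasp; the last joint's range is limited). The gripper opens to 85 mm and grips with 20 to 120 N. Pads are 22 mm wide; open, the fingers measure 114 mm over their backs; the gripper's body (76 mm by 85 mm) begins 54 mm behind the grasp point. The pads swing forward as they close: fully open they stand 13 mm farther back than shut.
Start: joints at [-1.429, 0.434, 0.025, 1.573, -0.012, 1.134, -0.075], TCP at [0.152, 0.606, 0.239] pointing down, gripper open.
Joint ranges: [-2.62, 2.62], [-0.44, 2.09], [-1.27, 1.32], [0.08, 2.57], [-1.32, 4.46], [0.12, 2], [-2.74, 2.74]. Speed limits (rad/s): [2.22, 2.22, 3.01, 3.01, 3.14, 3.14, 3.14].

INTERFACE

Orientations are given as a unit quaternion [w, x, y, z].
In Python, from bench import read_state, get_image, get_calibration, finish_job, look_for, outline_of gives the robot as it stands.
- The arm moves only by the tool send_rows, never from a script. Its argument "steps" is text: rows parted by semicolons, each of 6 numbers parted by spaces: the shift along the tool's x, y, z in m, then the turn, a rotation vector about the tool's x, y, z in rad. In form: tx ty tz wx wy wz; .... A call has 1 to 5 rows; each row shifts and turns the commanded pose from where the row before left it, along the tool's axes as they then stand; what a row does not reach is not made up. A row lasts 1/8 s, in which the tool goes at most 62.5 mm and 10.7 degrees, less where a joint would pass 70% of its speed; a pose out of reach is approached as far as the arm can. A call with a gripper value outside its range is refused whole. "hand" is the closure in counts, from 0 (fully open) to 255 (shut), set as the call begins (left out, the last holds). The fingers move at their own pace and stop on an object; the grip force is fixed at half the most. Time passes only in rows, so rows that do not move let the fingers close. It gives the time, the measured TCP pose, the force, the opening and the grip force at its end, in the units of the state.
- read_state(): the state, without advancing time (a new reading comes with each control period).
- get_image(name): name is "scene" or "top" or "wrist"; returns the picture (480x640x3 uint8, red, green, blue); there is no depth.
- get_calibration(name): a dict with "camera_matrix" (3x3 intrinsics, pixels), "pose" (4x4, takes a point from camera to world coordinates); the wrist camera has in their place "hand_eye" (4x4, takes a point from camera to tool coordinates, whose origin is the TCP and whose axes are the flange's). Camera axes: x right, y up, looking along -z (the intrinsics and any distortion apply to the point x, -y, -z); pixel columns grow to the right and rows downward; lengths in m; the calibration is good to about 2 mm. A picture is of the moment at which its call begins: read the wrist's pose just before it. get_calibration takes no time and is no camera call.
- finish_job(): hands the job in; it is judged then, once.
Trained networks look in the newest picture that a camera, given by its name, has taken for a name from the list of things; names that differ only in an ending like _2 or _b are one class to them, and where a whole thing is asked for, a point or a joint stands for the part that bears it (a point fixed in the world has none). Each returns a list of dicts, best first, with "conf" (0 to 1); they miss things now and then, are a little off and sometimes report something else, mostly with a low value. They report only what shows in the picture. A call takes as long as a camera call.
- look_for(name, camera): "position" ([column, row] as shares, 0 to 1, of the picture: columns of its width, rows of its height, amid what is visible of it).
- outline_of(name, camera): "pixels" (480x640 bool, what is visible of it) and "position" ([column, row] as shares, 0 to 1, of the picture: columns of its width, rows of its height, amid what is visible of it).
The state is a dict: "time": time; "qpos": joint angles; "dq": joint speeds; "joint_torque": joint torques, N m; "ee_pos": TCP position; "tcp_rot": TCP orientation; "ft_force": force on the tool from outside, world axes, zero at the start; "ft_torque": the same for the moment, N m; "finger_gap": opening from 0.0 (shut) to 1.0 (fully open); "finger_force": force on a finger pad.
Only numpy, scipy, OpenCV 4.12 (cv2) and the standard library are available. Lean on these libraries where they do the work, as an engineer would, in place of code of your own. Each camera call takes 0.05 s, during which the arm holds its last target. There are 200 camera calls.

TASK

Stack the loose shelf board on top of the one that already lies on its three bearers, with spacers between them so that air gets to both faces. Pick out the three loose blocks wrapped in masking tape (not the bare MDF offcuts, which are too thin), lay one flat across the lower board straight above each bearer, then lay the loose board flat on the three spacers, squarely above the lower board. Leave the offcuts where they lie.

Things in the scene. Friction and masses are not known exactly. Their poses are not given: they have to be found in the camera images.
- stack: Started stack, fixed: a pale wooden board 200 x 56 x 15 mm on three taped bearer blocks (82 x 28 x 26 mm, like the spacers). Origin on the bench under the board's middle; y along its length, x across, z up. Bearers lie crosswise (along x) at y = -72, 0, +72 mm and show 13 mm beyond each long edge. Board top 41 mm above the bench; the second board's underside comes to 67 mm.
- board_mid (a point): Loose pale wooden shelf board, the twin of the lower one: 200 x 56 x 15 mm, about 120 g, lying flat on the bench. Point at its centre, 7.5 mm above its underside; y along its length, x across its width, z up.
- spacer_a_mid (a point): Masking-tape-wrapped MDF spacer block (pale paper tape over bare brown MDF), 82 mm long, 26 to 28 mm wide, 26 mm high, lying flat loose on the bench; one of three alike. Point at its centre, 13 mm above its underside; y along its 82 mm length, z up. Light (about 30 g).
- spacer_b_mid (a point): Masking-tape-wrapped MDF spacer block (pale paper tape over bare brown MDF), 82 mm long, 26 to 28 mm wide, 26 mm high, lying flat loose on the bench; one of three alike. Point at its centre, 13 mm above its underside; y along its 82 mm length, z up. Light (about 30 g).
- spacer_c_mid (a point): Masking-tape-wrapped MDF spacer block (pale paper tape over bare brown MDF), 82 mm long, 26 to 28 mm wide, 26 mm high, lying flat loose on the bench; one of three alike. Point at its centre, 13 mm above its underside; y along its 82 mm length, z up. Light (about 30 g).
- strip_mid (a point): Bystander, leave alone: bare straight MDF strip with blue edges, 66 x 21 x 16 mm, loose. Point at its centre, 8 mm above the bench; y along its length.
- stub_mid (a point): Bystander, leave alone: bare short MDF stub with blue edges, 38 x 19 x 16 mm, loose. Point at its centre, 8 mm above the bench; x along its length.
- elbow_mid (a point): Bystander, leave alone: bare L-shaped MDF piece with blue edges, 59 x 62 x 16 mm, loose. Point at the middle of its outline, 8 mm above the bench.

How it is judged:
By the outcome, as a careful person would: the job done as asked, in the order asked, and still so for the second after the job is handed in, with the robot touching nothing.
It also fails if it takes over 86 s, if anything falls off the work surface, if the arm or the gripper's body presses on something with over 40 N, if the wrist force passes 120 N, or if a joint passes its speed limit or range.

## Working session

There is one attempt and no reset: what is moved stays moved. The work goes in short steps, Python scripts to look and compute and a tool call to move; the robot and the scene stay as the last step left them, time stands still between calls to the robot, and variables do not carry over. Pictures are saved under pics/ and viewed, at most 14 in all, crops included, and the job is handed in when it is done.

Besides the shell and the picture viewer there is one more tool, called after "Call:" as name(argument=value, ...) on one line, values as JSON. send_rows: Moves the arm, as the interface text tells. Its arguments: {"type":"object","properties":{"steps":{"type":"string"},"hand":{"type":"number"}},"required":["steps"]}

```bash
mkdir -p pics; ls; cat > h.py <<'E'
import numpy as np, cv2
from bench import *
from scipy.spatial.transform import Rotation as R
def cam(name,st=None):
    c=get_calibration(name); K=np.array(c["camera_matrix"])
    if "pose" in c: return K,np.array(c["pose"]),c
    st=st or read_state(); T=np.eye(4); q=st["tcp_rot"]
    T[:3,:3]=R.from_quat([q[1],q[2],q[3],q[0]]).as_matrix(); T[:3,3]=st["ee_pos"]
    return K,T@np.array(c["hand_eye"]),c
def ray(K,P,uv):
    uv=np.atleast_2d(uv).astype(float)
    d=np.c_[(uv[:,0]-K[0,2])/K[0,0],-(uv[:,1]-K[1,2])/K[1,1],-np.ones(len(uv))]
    return P[:3,3],d@P[:3,:3].T
def onz(K,P,uv,z):
    o,d=ray(K,P,uv); return o+d*((z-o[2])/d[:,2])[:,None]
def proj(K,P,X):
    X=(np.atleast_2d(X)-P[:3,3])@P[:3,:3]
    return np.c_[K[0,0]*X[:,0]/-X[:,2]+K[0,2],K[1,1]*-X[:,1]/-X[:,2]+K[1,2]]
def save(n,im): cv2.imwrite("pics/"+n,im[:,:,::-1])
E
python3 - <<'E'
from h import *
np.set_printoptions(precision=4,suppress=True)
s=read_state();print({k:np.round(v,3) for k,v in s.items()})
for n in("top","scene","wrist"):
    K,P,c=cam(n);print(n,K.tolist(),P.tolist(),[k for k in c])
    im=get_image(n);save(n+"0.png",im)
    for t in("stack","board_mid","spacer_a_mid","strip_mid","stub_mid","elbow_mid"):
        for o in outline_of(t,n):
            ys,xs=np.nonzero(o["pixels"]); 
            if len(xs)<5: continue
            r=cv2.minAreaRect(np.c_[xs,ys].astype(np.float32))
            X=onz(K,P,[r[0]],0.02)[0]
            print(n,t,round(o["conf"],2),len(xs),np.round(r[0]),np.round(r[1]),round(r[2]),X)
E
```

```text
pics
{'time': np.float64(0.0), 'qpos': array([-1.429,  0.435,  0.025,  1.574, -0.012,  1.134, -0.075]), 'dq': array([-0.   , -0.   ,  0.002,  0.001,  0.   , -0.001, -0.001]), 'joint_torque': array([  0.001, -67.048,   1.025, -31.621,   0.016,   0.012,  -0.   ]), 'ee_pos': array([0.151, 0.606, 0.239]), 'tcp_rot': array([-0.   ,  0.122,  0.993, -0.001]), 'ft_force': array([-0.231, -0.695, -0.786]), 'ft_torque': array([0.044, 0.009, 0.036]), 'finger_force': np.float64(0.0), 'finger_gap': np.float64(1.001)}
top [[538.2838825143134, 0.0, 315.39828696211475], [0.0, 538.2838825143134, 238.52575993868626], [0.0, 0.0, 1.0]] [[0.02293452348622316, 0.9874446170422488, -0.15629182930257943, 0.27708568791466287], [-0.9995478700045342, 0.02568875913715631, 0.015625083148324444, 0.19407566422905603], [0.019443847403710034, 0.1558628112420661, 0.9875873231617859, 1.2320733765767096], [0.0, 0.0, 0.0, 1.0]] ['camera_matrix', 'pose']
top stack 0.79 2742 [274. 283.] [37. 91.] 64 [0.365  0.2652 0.02  ]
top board_mid 0.58 2235 [235. 233.] [26. 89.] 70 [0.4763 0.358  0.02  ]
top spacer_a_mid 0.93 547 [377.
[... 1211 characters left out ...]
4.9207227817493, 0.0, 330.4861032001844], [0.0, 384.9207227817493, 242.90783880453156], [0.0, 0.0, 1.0]] [[0.24257003184406511, -0.9178723419011451, -0.31411804090831036, 0.07106351109961795], [0.970133388779849, 0.22983423799800393, 0.07757210206254325, 0.6253050353132361], [0.000993793587246237, -0.3235530667707889, 0.9462095039458872, 0.3730623641100127], [0.0, 0.0, 0.0, 1.0]] ['camera_matrix', 'hand_eye']
wrist stack 0.78 469 [112. 392.] [15. 38.] 45 [0.2993 0.3169 0.02  ]
wrist board_mid 0.91 636 [243. 452.] [20. 38.] 63 [0.4179 0.4321 0.02  ]
wrist stub_mid 0.63 1019 [169. 334.] [21. 58.] 46 [0.2454 0.4066 0.02  ]
wrist elbow_mid 0.7 1028 [169. 335.] [21. 57.] 45 [0.2458 0.4059 0.02  ]
```

```bash
python3 - <<'E'
import cv2
a=cv2.imread("pics/top0.png")[100:400,150:550]; cv2.imwrite("pics/top0c.png",cv2.resize(a,(800,600),interpolation=cv2.INTER_CUBIC))
E
```

```text
(no output)
```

View pics/top0c.png

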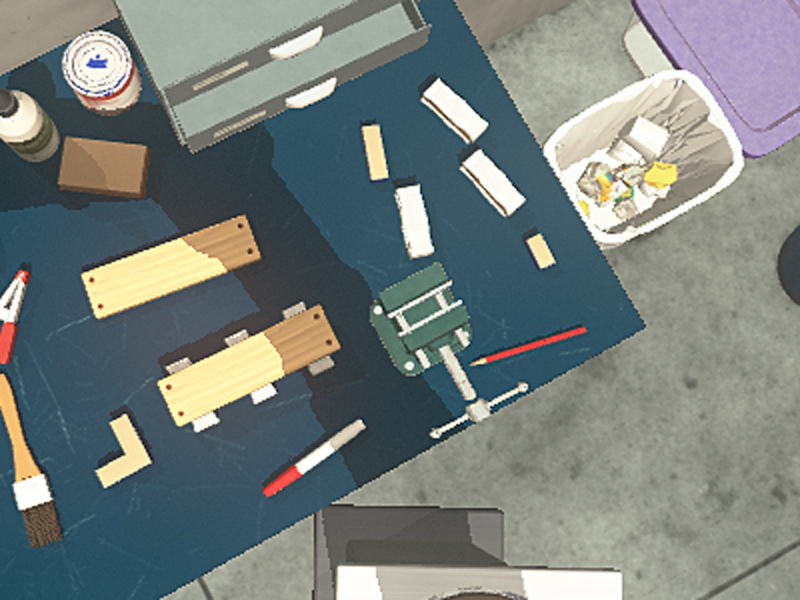

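View pics/scene0.png

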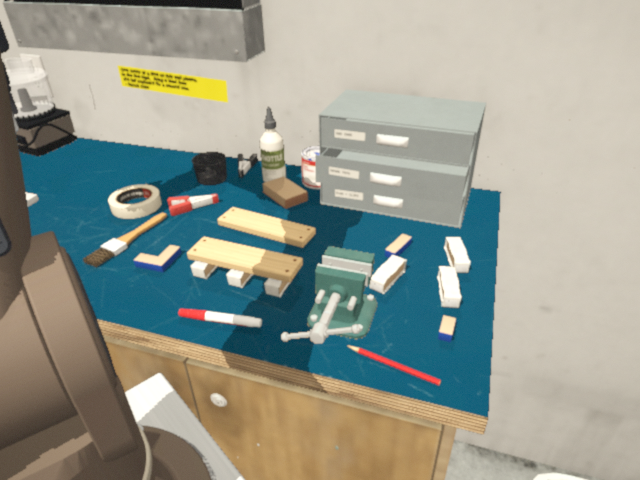

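The top crop shows the three taped spacers at crop pixels (454,111), (492,182) and (414,221), i.e. full-image (377,155), (396,191) and (357,210). The stack is near (275,283) and the loose board near (235,233). A green vise stands between the stack and the spacers, and the drawer cabinet is behind them. The scene view agrees with this.

```bash
cat >> h.py <<'E'
from scipy.optimize import minimize
def box(p,dims,zc):  # p=x,y,yaw(of long axis) ; dims L,W,H
    L,W,H=dims; s=np.array([[a,b,c] for a in(-1,1) for b in(-1,1) for c in(-1,1)])*np.array([L,W,H])/2
    c,si=np.cos(p[2]),np.sin(p[2]); 
    return s@np.array([[c,si,0],[-si,c,0],[0,0,1]])+[p[0],p[1],zc]
def hullmask(K,P,X):
    m=np.zeros((480*4,640*4),np.uint8); h=cv2.convexHull(np.round(proj(K,P,X)*4+1.5).astype(np.int32))
    cv2.fillConvexPoly(m,h,1); return cv2.resize(m.astype(np.float32),(640,480),interpolation=cv2.INTER_AREA)
def fit(views,p0,dims,zc,freez=False,shift=False):
    # views: list (K,P,mask); maximise IoU
    def f(p):
        z=p[3]*1 if freez else zc; s=0
        for K,P,m in views:
            h=hullmask(K,P,box(p,dims,z)); s+=1-np.minimum(h,m).sum()/np.maximum(h,m).sum()
        return s/len(views)
    p0=list(p0)+([zc] if freez else [])
    best=None
    for _ in range(2):
        sim=np.array([p0]+[np.array(p0)+np.eye(len(p0))[i]*([.01,.01,.15,.006][i]) for i in range(len(p0))])
        r=minimize(f,p0,method="Nelder-Mead",options=dict(initial_simplex=sim,xatol=2e-4,fatol=1e-4)); p0=list(r.x)
    return r.x,r.fun
def white(im,thr=150):
    h=cv2.cvtColor(im,cv2.COLOR_RGB2HSV); return ((h[:,:,1]<70)&(h[:,:,2]>thr)).astype(np.uint8)
def notblue(im):
    i=im.astype(int); return (i[:,:,0]>i[:,:,2]-5).astype(np.uint8)
def comp(m,uv,r=6):
    n,l=cv2.connectedComponents(m); u,v=int(uv[0]),int(uv[1]); w=l[v-r:v+r+1,u-r:u+r+1]; w=w[w>0]
    return (l==np.bincount(w).argmax()).astype(np.float32) if len(w) else np.zeros(m.shape,np.float32)
E
python3 - <<'E'
from h import *
np.set_printoptions(precision=4,suppress=True)
I={n:cv2.imread(f"pics/{n}0.png")[:,:,::-1] for n in("top","scene")}
C={n:cam(n)[:2] for n in I}
S=dict(A=((377,155),(457,253),-.75+1.57),B=((396,191),(449,286),0),C=((357,210),(388,273),0),board=((235,233),(265,226),0))
for k,(a,b,_) in S.items():
    d,z=((.2,.056,.015),.0075) if k=="board" else ((.082,.028,.026),.013)
    ms={}
    for n,uv in(("top",a),("scene",b)):
        ms[n]=comp(notblue(I[n]),uv); r=cv2.minAreaRect(np.argwhere(ms[n])[:,::-1].astype(np.float32)); print(k,n,ms[n].sum(),r)
    K,P=C["top"]; bp=cv2.boxPoints(cv2.minAreaRect(np.argwhere(ms["top"])[:,::-1].astype(np.float32)))
    X=onz(K,P,bp,z); e=[X[1]-X[0],X[2]-X[1]]; e=max(e,key=np.linalg.norm); x0=X.mean(0)
    p0=[x0[0],x0[1],np.arctan2(e[1],e[0])]
    V=[(*C[n],ms[n]) for n in ms]
    print(k,fit(V[:1],p0,d,z),fit(V[1:],p0,d,z),fit(V,p0,d,z,True))
E
```

```text
A top 501.0 ((376.7500305175781, 155.25001525878906), (35.35533905029297, 14.849242210388184), 45.0)
A scene 1486.0 ((452.71246337890625, 271.90771484375), (29.415807723999023, 71.29279327392578), 13.392498016357422)
A (array([ 0.672 ,  0.035 , -2.3315]), np.float64(0.08012449741363525)) (array([ 0.6696,  0.0313, -2.3417]), np.float64(0.536250114440918)) (array([ 0.6724,  0.035 , -2.3322,  0.0123]), np.float64(0.3130073845386505))
B top 504.0 ((395.60589599609375, 191.12355041503906), (35.46813201904297, 14.642805099487305), 49.398704528808594)
B scene 1486.0 ((452.71246337890625, 271.90771484375), (29.415807723999023, 71.29279327392578), 13.392498016357422)
B (array([ 0.5866, -0.0093, -2.4053]), np.float64(0.0734783411026001)) (array([ 0.5898, -0.0102, -2.4201]), np.float64(0.46125328540802)) (array([ 0.5864, -0.0102, -2.4047,  0.0149]), np.float64(0.2819404602050781))
C top 461.0 ((356.4615173339844, 210.3076934814453), (35.69313430786133, 13.728127479553223), 78.69007110595703)
C scene 1505.0 ((362.6006164550781, 262.9585876464844), (83.3846206665039, 40.53846740722656), 22.61986541748047)
C (array([ 0.5383,  0.0811, -2.9177]), np.float64(0.10078758001327515)) (array([ 0.5398,  0.0801, -2.9164]), np.float64(0.4647477865219116)) (array([ 0.5386,  0.0807, -2.9278,  0.0112]), np.float64(0.28325194120407104))
board top 7357.0 ((241.33851623535156, 239.3860321044922), (185.45095825195312, 93.20740509033203), 52.957523345947266)
board scene 2101.0 ((265.9050598144531, 226.37106323242188), (98.90799713134766, 23.566686630249023), 14.349332809448242)
board (array([ 0.4422,  0.2597, -2.6201]), np.float64(0.7646345496177673)) (array([ 0.4805,  0.3583, -1.1883]), np.float64(0.02763843536376953)) (array([ 0.4799,  0.3576, -1.1909,  0.0082]), np.float64(0.36444973945617676))
```

```bash
cat >> h.py <<'E'
def yawy(st):
    q=st["tcp_rot"]; return R.from_quat([q[1],q[2],q[3],q[0]]).as_matrix()[:,1]
def plan(start,*tg,step=.05,dr=.16,n=None):
    # poses (x,y,z,angle of tool y); prints rows for send_rows
    p=np.array(start,float)
    for t in tg:
        t=np.array(t,float); d=t-p; d[3]=(d[3]+np.pi)%(2*np.pi)-np.pi
        k=n or max(1,int(np.ceil(max(np.linalg.norm(d[:3])/step,abs(d[3])/dr))))
        out=[]
        for i in range(k):
            a=p[3]+d[3]*i/k; y=np.array([np.cos(a),np.sin(a),0]); x=np.array([-y[1],y[0],0])
            v=d[:3]/k; out.append("%.4f %.4f %.4f 0 0 %.3f"%(v@x,v@y,-v[2],-d[3]/k))
        for i in range(0,k,5): print("; ".join(out[i:i+5]))
        print("--"); p=np.r_[t[:3],p[3]+d[3]]
def now(st=None):
    st=st or read_state(); y=yawy(st); return np.r_[st["ee_pos"],np.arctan2(y[1],y[0])]
E
python3 -c "
from h import *
s=read_state();print(now(s));q=s['tcp_rot'];print(R.from_quat([q[1],q[2],q[3],q[0]]).as_matrix())
plan(now(s),(.39,.33,.25,.38))"
```

```text
[0.15145496 0.60639552 0.23933404 1.32595171]
[[-9.70175001e-01  2.42405582e-01 -1.94084436e-05]
 [ 2.42405580e-01  9.70174999e-01  7.99399576e-05]
 [ 3.82074788e-05  7.28510334e-05 -9.99999997e-01]]
-0.0373 -0.0263 -0.0013 0 0 0.118; -0.0401 -0.0217 -0.0013 0 0 0.118; -0.0424 -0.0168 -0.0013 0 0 0.118; -0.0441 -0.0117 -0.0013 0 0 0.118; -0.0452 -0.0064 -0.0013 0 0 0.118
-0.0456 -0.0010 -0.0013 0 0 0.118; -0.0454 0.0044 -0.0013 0 0 0.118; -0.0446 0.0097 -0.0013 0 0 0.118
--
```

Call:
send_rows(steps="-0.037 -0.026 -0.001 0 0 0.118; -0.040 -0.022 -0.001 0 0 0.118; -0.042 -0.017 -0.001 0 0 0.118; -0.044 -0.012 -0.001 0 0 0.118; -0.045 -0.006 -0.001 0 0 0.118", hand=80)

```text
time: 1.68
ee_pos: [0.3005, 0.433, 0.2445]
tcp_rot: [-0.0, 0.407, 0.913, 0.0]
ft_force: [1.5, 0.4, 0.3]
finger_gap: 0.686
finger_force: 0.0
```

Call:
send_rows(steps="-0.046 -0.001 -0.001 0 0 0.118; -0.045 0.004 -0.001 0 0 0.118; -0.045 0.010 -0.001 0 0 0.118; 0 0 0 0 0 0; 0 0 0 0 0 0")

```text
time: 2.3
ee_pos: [0.3891, 0.3308, 0.2474]
tcp_rot: [-0.0, 0.56, 0.829, 0.0]
ft_force: [-0.6, 1.1, 0.5]
finger_gap: 0.688
finger_force: 0.0
```

```bash
python3 - <<'E'
from h import *
np.set_printoptions(precision=4,suppress=True)
s=read_state(); print(now(s),s["qpos"],s["finger_gap"],s["time"],s["ft_force"])
K,P,_=cam("wrist",s); im=get_image("wrist"); save("w1.png",im); np.savez("w1.npz",K=K,P=P)
plan(now(s),(.58,.04,.25,-.80))
E
```

```text
[0.3891 0.3308 0.2474 0.3829] [-1.0789  0.2408  0.3339  1.8571 -0.0905  1.0581 -0.3266] 0.6879974396929734 2.3 [-0.6411  1.1472  0.5325]
-0.0426 0.0086 -0.0003 0 0 0.148; -0.0409 0.0147 -0.0003 0 0 0.148; -0.0383 0.0206 -0.0003 0 0 0.148; -0.0348 0.0260 -0.0003 0 0 0.148; -0.0306 0.0309 -0.0003 0 0 0.148
-0.0257 0.0351 -0.0003 0 0 0.148; -0.0203 0.0385 -0.0003 0 0 0.148; -0.0144 0.0410 -0.0003 0 0 0.148
--
```

View pics/w1.png

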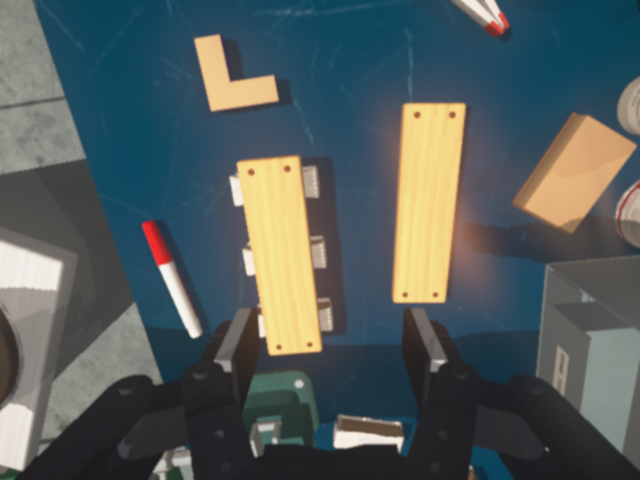

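The wrist view shows the stack board with corners near (238,162), (298,156), (322,350) and (268,355). The loose board spans (404,103) to (445,303). The vise is at bottom left of centre, and a spacer sits at (368,432).

```bash
cat >> h.py <<'E'
def wood(im):
    h=cv2.cvtColor(im,cv2.COLOR_RGB2HSV); m=((h[:,:,0]<32)&(h[:,:,0]>8)&(h[:,:,1]>60)&(h[:,:,2]>70)).astype(np.uint8)
    return cv2.morphologyEx(cv2.morphologyEx(m,cv2.MORPH_OPEN,np.ones((3,3),np.uint8)),cv2.MORPH_CLOSE,np.ones((5,5),np.uint8))
E
python3 - <<'E'
from h import *
np.set_printoptions(precision=4,suppress=True)
L=lambda f:np.ascontiguousarray(cv2.imread("pics/"+f)[:,:,::-1])
w=np.load("w1.npz"); C=dict(w=(w["K"],w["P"]),t=cam("top")[:2],s=cam("scene")[:2])
I=dict(w=L("w1.png"),t=L("top0.png"),s=L("scene0.png"))
for k,uv,z,p0 in(("stack",dict(w=(280,255),t=(274,283),s=(244,258)),.0335,(.365,.265,-1.19)),("board",dict(w=(427,200),t=(235,233),s=(265,226)),.0075,(.48,.358,-1.19))):
    V={}
    for c in C:
        m=comp(wood(I[c]),uv[c]); V[c]=(*C[c],m)
        print(k,c,m.sum(),np.round(fit([V[c]],p0,(.2,.056,.015),z)[0],4),end=" ")
        print(round(fit([V[c]],p0,(.2,.056,.015),z)[1],3))
    print(fit([V["w"],V["s"]],p0,(.2,.056,.015),z,True), fit([V["w"],V["t"]],p0,(.2,.056,.015),z,True))
E
```

```text
stack w 12524.0 [ 0.368   0.2619 -1.0962] 0.052
stack t 2310.0 [ 0.3664  0.2646 -1.0972] 0.03
stack s 3022.0 [ 0.3669  0.2629 -1.1004] 0.089
(array([ 0.3676,  0.2622, -1.0969,  0.0334]), np.float64(0.07287856936454773)) (array([ 0.367 ,  0.2635, -1.0968,  0.034 ]), np.float64(0.04932650923728943))
board w 12272.0 [ 0.4803  0.3569 -1.1836] 0.023
board t 2156.0 [ 0.4792  0.3593 -1.1875] 0.039
board s 2010.0 [ 0.4808  0.3577 -1.1874] 0.038
(array([ 0.4801,  0.3572, -1.1859,  0.0079]), np.float64(0.03159293532371521)) (array([ 0.4795,  0.3575, -1.1878,  0.0098]), np.float64(0.039336174726486206))
```

Call:
send_rows(steps="-0.043 0.009 0 0 0 0.148; -0.041 0.015 0 0 0 0.148; -0.038 0.021 0 0 0 0.148; -0.035 0.026 0 0 0 0.148; -0.031 0.031 0 0 0 0.148")

```text
time: 2.98
ee_pos: [0.5099, 0.1486, 0.2473]
tcp_rot: [-0.0, 0.822, 0.569, 0.0]
ft_force: [0.1, 0.5, -0.2]
finger_gap: 0.69
finger_force: 0.0
```

Call:
send_rows(steps="-0.026 0.035 0 0 0 0.148; -0.020 0.038 0 0 0 0.148; -0.014 0.041 0 0 0 0.148; 0 0 0 0 0 0; 0 0 0 0 0 0")

```text
time: 3.6
ee_pos: [0.5806, 0.0411, 0.2468]
tcp_rot: [-0.0, 0.926, 0.376, -0.0]
ft_force: [0.2, 0.6, 0.4]
finger_gap: 0.686
finger_force: 0.0
```

```bash
python3 - <<'E'
from h import *
np.set_printoptions(precision=4,suppress=True)
s=read_state(); print(now(s),s["qpos"],s["time"])
K,P,_=cam("wrist",s); im=get_image("wrist"); save("w2.png",im); np.savez("w2.npz",K=K,P=P)
for X in((.672,.035,.026),(.5865,-.0093,.026),(.5385,.081,.026)): print(proj(K,P,X))
for o in outline_of("spacer_a_mid","wrist"): print(o["conf"],np.array(o["position"])*[640,480],o["pixels"].sum())
E
```

```text
[ 0.5806  0.0411  0.2468 -0.7988] [-0.6539  0.408   0.6961  1.7101 -0.286   1.1285 -0.6729] 3.6
[[406.0575 137.1861]]
[[371.1627 235.8468]]
[[268.0951 206.9425]]
0.66 [407.488 135.312] 3084
```

View pics/w2.png

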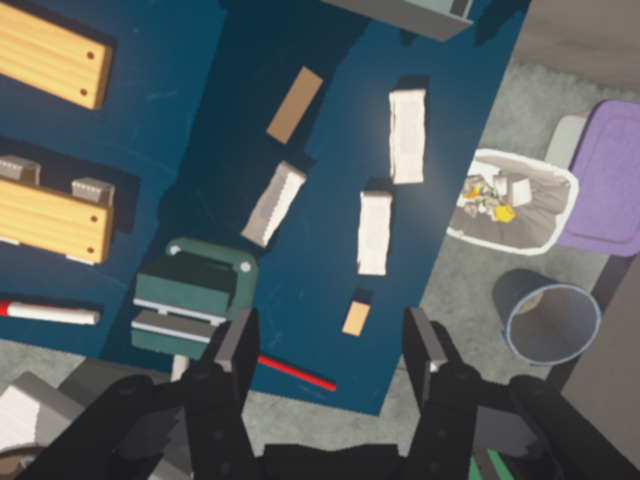

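The wrist view shows spacer A at (407,137), B at (374,233) and C at (272,205). The strip is at (295,105), the stub at (356,318), and the vise is left of C.

```bash
python3 - <<'E'
from h import *
np.set_printoptions(precision=4,suppress=True)
L=lambda f:np.ascontiguousarray(cv2.imread("pics/"+f)[:,:,::-1])
w=np.load("w2.npz"); W=(w["K"],w["P"]); T=cam("top")[:2]; iw,it=L("w2.png"),L("top0.png")
def nb(im):
    m=notblue(im); return cv2.morphologyEx(m,cv2.MORPH_CLOSE,np.ones((3,3),np.uint8))
for k,a,b,p0 in(("A",(377,155),(407,137),(.672,.035,.81)),("B",(396,191),(374,233),(.5866,-.0093,.736)),("C",(357,210),(272,205),(.5385,.081,.22))):
    mt=comp(nb(it),a); mw=comp(nb(iw),b); d=(.082,.028,.026)
    print(k,mt.sum(),mw.sum(),fit([(*W,mw)],p0,d,.013),fit([(*W,mw),(*T,mt)],p0,d,.013,True))
# vise height: bolt top right (246,267 in wrist) etc.
E
```

```text
A 501.0 6064.0 (array([0.6736, 0.0324, 0.8288]), np.float64(0.4565774202346802)) (array([0.673 , 0.0344, 0.8309, 0.0103]), np.float64(0.2899719178676605))
B 504.0 6064.0 (array([ 0.5887, -0.012 ,  0.7335]), np.float64(0.5851377844810486)) (array([ 0.5889, -0.0116,  0.7336,  0.004 ]), np.float64(0.3385099768638611))
C 466.0 2532.0 (array([0.54  , 0.0783, 0.2245]), np.float64(0.06259167194366455)) (array([0.5385, 0.0789, 0.2146, 0.0046]), np.float64(0.08888638019561768))
```

```bash
python3 - <<'E'
from h import *
np.set_printoptions(precision=3,suppress=True)
plan(now(),(.588,-.0115,.12,-.836),(.588,-.0115,.03,-.836),(.588,-.0115,.012,-.836))
w=np.load("w2.npz")
for z in(.04,.1):print(onz(w["K"],w["P"],[(135,280),(135,345),(178,240),(255,260)],z))
E
```

```text
-0.0105 0.0144 0.0424 0 0 0.013; -0.0103 0.0145 0.0424 0 0 0.013; -0.0101 0.0146 0.0424 0 0 0.013
--
0.0000 0.0000 0.0450 0 0 -0.000; 0.0000 0.0000 0.0450 0 0 -0.000
--
0.0000 0.0000 0.0180 0 0 -0.000
--
[[0.398 0.126 0.04 ]
 [0.337 0.084 0.04 ]
 [0.46  0.121 0.04 ]
 [0.495 0.057 0.04 ]]
[[0.441 0.121 0.1  ]
 [0.391 0.086 0.1  ]
 [0.492 0.117 0.1  ]
 [0.521 0.064 0.1  ]]
```

Call:
send_rows(steps="-0.010 0.014 0.042 0 0 0.013; -0.010 0.015 0.042 0 0 0.013; -0.010 0.015 0.042 0 0 0.012; 0 0 0.045 0 0 0; 0 0 0.040 0 0 0")

```text
time: 4.32
ee_pos: [0.5889, -0.0116, 0.0349]
tcp_rot: [-0.001, 0.934, 0.359, 0.0]
ft_force: [0.9, 0.9, 1.6]
finger_gap: 0.683
finger_force: 0.0
```

Call:
send_rows(steps="0 0 0.015 0 0 0; 0 0 0.008 0 0 0; 0 0 0 0 0 0")

```text
time: 4.7
ee_pos: [0.5899, -0.0129, 0.014]
tcp_rot: [0.0, 0.934, 0.358, 0.001]
ft_force: [-0.2, -0.2, 0.7]
finger_gap: 0.688
finger_force: 0.0
```

```bash
python3 - <<'E'
from h import *
np.set_printoptions(precision=4,suppress=True)
s=read_state(); print(now(s),s["ft_force"],s["time"])
K,P,_=cam("wrist",s); im=get_image("wrist"); save("w3.png",im)
E
```

```text
[ 0.5899 -0.0129  0.014  -0.8394] [-0.1912 -0.2069  0.688 ] 4.7
```

View pics/w3.png

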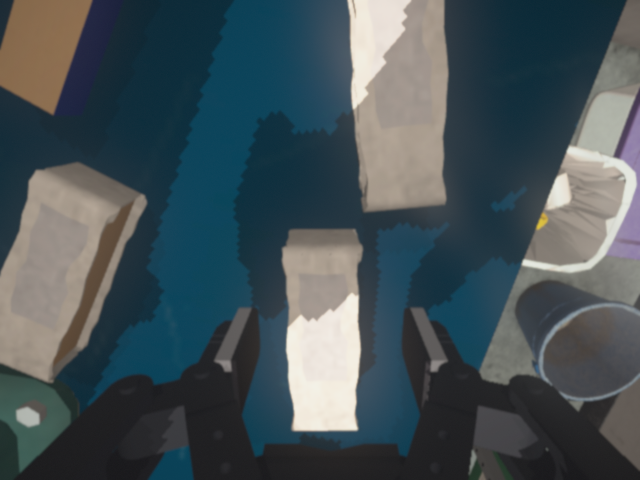

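The block is centred between the fingers at (322,340) and lined up with them. Closing now.

Call:
send_rows(steps="0 0 0 0 0 0; 0 0 0 0 0 0; 0 0 0 0 0 0; 0 0 0 0 0 0", hand=255)

```text
time: 5.25
ee_pos: [0.59, -0.0132, 0.0143]
tcp_rot: [0.0, 0.934, 0.357, 0.001]
ft_force: [-1.0, 0.7, 7.1]
finger_gap: 0.269
finger_force: 59.9
```

```bash
python3 - <<'E'
from h import *
np.set_printoptions(precision=4,suppress=True)
s=read_state(); print(now(s),s["ft_force"],s["finger_gap"],s["finger_force"])
K,P,_=cam("wrist",s); im=get_image("wrist"); save("w4.png",im)
print(onz(K,P,[(322,246),(325,430)],.026).mean(0))
p=now(s)
S=np.array([.3675,.2627]);a=-1.097;d=np.array([np.cos(a),np.sin(a)])
for k in(-.072,0,.072): print(k,S+k*d)
print(proj(K,P,p[:3]+[0,0,.012]))
E=S-.072*d
plan(p,(*p[:2],.20,p[3]),(*E,.20,a))
E
```

```text
[ 0.59   -0.0132  0.0143 -0.8401] [-0.9789  0.7239  7.113 ] 0.2693470339121509 59.911054372787476
[ 0.5899 -0.0116  0.026 ]
-0.072 [0.3346 0.3268]
0 [0.3675 0.2627]
0.072 [0.4004 0.1986]
[[327.2088 349.0785]]
0.0000 0.0000 -0.0464 0 0 -0.000; 0.0000 0.0000 -0.0464 0 0 -0.000; 0.0000 0.0000 -0.0464 0 0 -0.000; 0.0000 0.0000 -0.0464 0 0 -0.000
--
0.0041 -0.0471 -0.0000 0 0 0.029; 0.0027 -0.0472 -0.0000 0 0 0.029; 0.0014 -0.0472 -0.0000 0 0 0.029; 0.0000 -0.0472 -0.0000 0 0 0.029; -0.0013 -0.0472 -0.0000 0 0 0.029
-0.0027 -0.0472 -0.0000 0 0 0.029; -0.0040 -0.0471 -0.0000 0 0 0.029; -0.0053 -0.0469 -0.0000 0 0 0.029; -0.0067 -0.0468 -0.0000 0 0 0.029
--
```

View pics/w4.png

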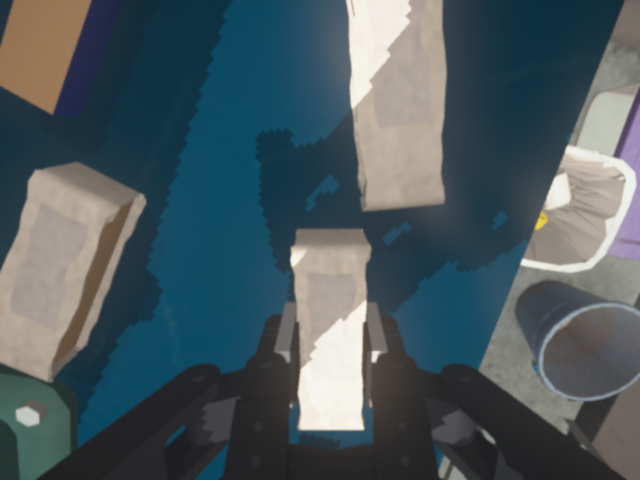

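Spacer B is held, centred at about (331,338). Lifting and carrying it to the far bearer.

Call:
send_rows(steps="0 0 -0.046 0 0 0; 0 0 -0.046 0 0 0; 0 0 -0.046 0 0 0; 0 0 -0.046 0 0 0; 0.004 -0.047 0 0 0 0.029")

```text
time: 5.92
ee_pos: [0.5642, 0.0213, 0.2016]
tcp_rot: [0.002, 0.94, 0.341, 0.004]
ft_force: [-0.9, 1.3, -0.7]
finger_gap: 0.266
finger_force: 59.1
```

Call:
send_rows(steps="0.003 -0.047 0 0 0 0.029; 0.001 -0.047 0 0 0 0.029; 0 -0.047 0 0 0 0.029; -0.001 -0.047 0 0 0 0.029; -0.003 -0.047 0 0 0 0.029")

```text
time: 6.55
ee_pos: [0.4187, 0.2137, 0.1977]
tcp_rot: [-0.0, 0.962, 0.274, 0.0]
ft_force: [0.9, 1.6, -0.8]
finger_gap: 0.273
finger_force: 59.1
```

Call:
send_rows(steps="-0.004 -0.047 0 0 0 0.029; -0.005 -0.047 0 0 0 0.029; -0.007 -0.047 0 0 0 0.029; 0 0 0.04 0 0 0; 0 0 0.03 0 0 0")

```text
time: 7.18
ee_pos: [0.3341, 0.3271, 0.1266]
tcp_rot: [-0.0, 0.972, 0.234, 0.0]
ft_force: [-0.2, -0.5, -0.1]
finger_gap: 0.269
finger_force: 59.1
```

```bash
python3 - <<'E'
from h import *
np.set_printoptions(precision=4,suppress=True)
s=read_state(); p=now(s); print(p,s["ft_force"],s["finger_gap"],s["qpos"],s["time"])
K,P,_=cam("wrist",s); im=get_image("wrist"); save("w5.png",im); np.savez("w5.npz",K=K,P=P)
plan(p,(.3346,.3268,.10,-1.097),(.3346,.3268,.056,-1.097))
m=comp(wood(im),(300,200),150); print(m.sum())
print(fit([(K,P,m)],(.3675,.2627,-1.097),(.2,.056,.015),.0335))
E
```

```text
[ 0.3341  0.3271  0.1266 -1.0988] [-0.2263 -0.4635 -0.0972] 0.26872951631843156 [-1.405   0.3684  0.668   2.1206 -0.3325  0.7542 -1.6229] 7.175
0.0003 0.0005 0.0266 0 0 -0.002
--
0.0000 0.0000 0.0440 0 0 -0.000
--
26683.0
(array([ 0.368 ,  0.262 , -1.0992]), np.float64(0.21534734964370728))
```

View pics/w5.png

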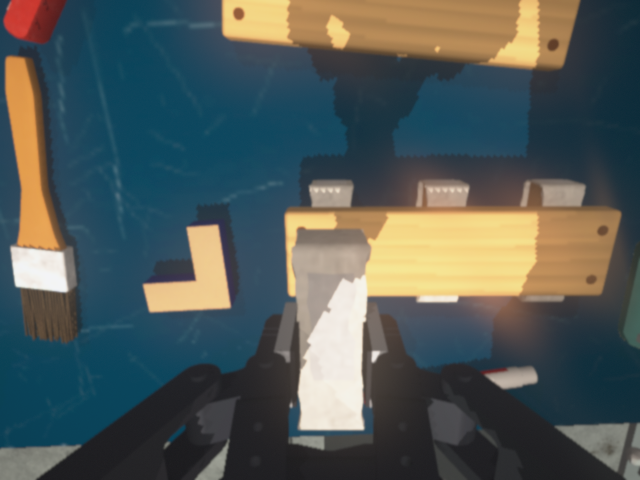

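The spacer is held level over the left bearer, whose end shows at (331,193). The lower board runs from (287,250) to (618,250). Lowering.

Call:
send_rows(steps="0 0 0.04 0 0 0; 0 0 0.024 0 0 0; 0 0 0.006 0 0 0; 0 0 0 0 0 0")

```text
time: 7.72
ee_pos: [0.3353, 0.3265, 0.058]
tcp_rot: [-0.0, 0.973, 0.232, 0.0]
ft_force: [0.9, -0.3, -0.2]
finger_gap: 0.269
finger_force: 59.1
```

Call:
send_rows(steps="0 0 0.0015 0 0 0; 0 0 0.001 0 0 0; 0 0 0 0 0 0")

```text
time: 8.1
ee_pos: [0.335, 0.3267, 0.0553]
tcp_rot: [-0.0, 0.973, 0.233, 0.0]
ft_force: [0.1, -0.3, 4.2]
finger_gap: 0.274
finger_force: 59.6
```

Call:
send_rows(steps="0 0 0 0 0 0; 0 0 0 0 0 0; 0 0 -0.02 0 0 0; 0 0 -0.04 0 0 0; 0 0 -0.05 0 0 0", hand=110)

```text
time: 8.72
ee_pos: [0.3344, 0.3257, 0.1654]
tcp_rot: [0.001, 0.973, 0.233, -0.001]
ft_force: [0.4, 1.1, 0.1]
finger_gap: 0.568
finger_force: 0.0
```

```bash
python3 - <<'E'
from h import *
np.set_printoptions(precision=4,suppress=True)
s=read_state(); p=now(s); print(p,s["finger_gap"],s["ft_force"])
K,P,_=cam("wrist",s); im=get_image("wrist"); save("w6.png",im); np.savez("w6.npz",K=K,P=P)
C=(.540,.0785)
plan(p,(*p[:2],.2,p[3]),(*C,.2,.224-1.571),(*C,.016,.224-1.571))
E
```

```text
[ 0.3344  0.3257  0.1654 -1.1014] 0.5683309088181925 [0.3906 1.1009 0.1377]
0.0000 0.0000 -0.0346 0 0 -0.000
--
0.0102 0.0448 -0.0000 0 0 0.035; 0.0118 0.0444 -0.0000 0 0 0.035; 0.0133 0.0439 -0.0000 0 0 0.035; 0.0149 0.0435 -0.0000 0 0 0.035; 0.0164 0.0429 -0.0000 0 0 0.035
0.0179 0.0423 -0.0000 0 0 0.035; 0.0193 0.0416 -0.0000 0 0 0.035
--
0.0000 0.0000 0.0460 0 0 -0.000; 0.0000 0.0000 0.0460 0 0 -0.000; 0.0000 0.0000 0.0460 0 0 -0.000; 0.0000 0.0000 0.0460 0 0 -0.000
--
```

View pics/w6.png

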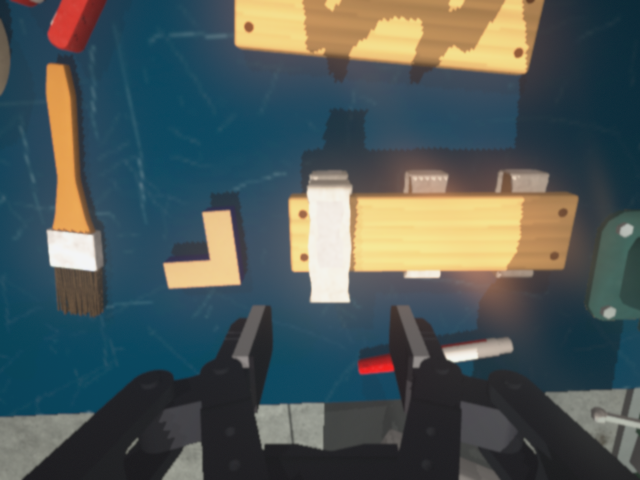

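Spacer B lies crosswise at (330,240), right above the left bearer. Going to spacer C.

Call:
send_rows(steps="0 0 -0.035 0 0 0; 0.010 0.045 0 0 0 0.035; 0.012 0.044 0 0 0 0.035; 0.013 0.044 0 0 0 0.035; 0.015 0.043 0 0 0 0.035")

```text
time: 9.4
ee_pos: [0.4527, 0.1845, 0.1998]
tcp_rot: [-0.0, 0.987, 0.164, 0.0]
ft_force: [0.2, 0.9, 0.1]
finger_gap: 0.569
finger_force: 0.0
```

Call:
send_rows(steps="0.016 0.043 0 0 0 0.035; 0.018 0.042 0 0 0 0.035; 0.019 0.042 0 0 0 0.035; 0 0 0.04 0 0 0; 0 0 0.04 0 0 0", hand=80)

```text
time: 10.02
ee_pos: [0.5402, 0.0788, 0.1189]
tcp_rot: [-0.0, 0.994, 0.111, 0.0]
ft_force: [-0.3, -0.5, 0.0]
finger_gap: 0.686
finger_force: 0.0
```

```bash
cat >> h.py <<'E'
def look(n,p0,z=.013,dims=(.082,.028,.026)):
    s=read_state(); p=now(s); print("now",p.round(4),"gap",round(float(s["finger_gap"]),3),"F",np.round(s["ft_force"],1),"t",s["time"])
    K,P,_=cam("wrist",s); im=get_image("wrist"); save(n,im)
    uv=proj(K,P,[p0[0],p0[1],z+dims[2]/2])[0]; m=comp(cv2.morphologyEx(notblue(im),cv2.MORPH_CLOSE,np.ones((3,3),np.uint8)),uv,25)
    r,e=fit([(K,P,m)],p0,dims,z); print("uv",uv.round(),m.sum(),r.round(4),round(e,3)); return p,r
E
python3 - <<'E'
from h import *
p,r=look("w7.png",(.540,.0785,.224))
plan(p,(*r[:2],.06,r[2]-1.571),(*r[:2],.016,r[2]-1.571))
E
```

```text
now [ 0.5402  0.0788  0.1189 -1.3474] gap 0.686 F [-0.3 -0.5  0. ] t 10.025
uv [329. 253.] 5458.0 [0.5395 0.0786 0.2182] 0.075
-0.0003 0.0000 0.0294 0 0 0.003; -0.0003 0.0000 0.0294 0 0 0.003
--
0.0000 0.0000 0.0440 0 0 -0.000
--
```

Call:
send_rows(steps="0 0 0.030 0 0 0.005; 0 0 0.030 0 0 0; 0 0 0.030 0 0 0; 0 0 0.013 0 0 0; 0 0 0 0 0 0")

```text
time: 10.7
ee_pos: [0.5395, 0.0794, 0.0168]
tcp_rot: [0.0, 0.994, 0.11, -0.0]
ft_force: [-0.2, 0.1, 0.2]
finger_gap: 0.685
finger_force: 0.0
```

Call:
send_rows(steps="0 0 0 0 0 0; 0 0 0 0 0 0; 0 0 0 0 0 0; 0 0 0 0 0 0", hand=255)

```text
time: 11.2
ee_pos: [0.5404, 0.0797, 0.0181]
tcp_rot: [-0.0, 0.994, 0.11, 0.001]
ft_force: [-1.8, 0.1, 7.3]
finger_gap: 0.268
finger_force: 59.1
```

```bash
python3 - <<'E'
from h import *
s=read_state(); p=now(s); print(p,s["finger_gap"],s["ft_force"])
plan(p,(*p[:2],.2,p[3]),(.3675,.2625,.2,-1.098),(.3675,.2625,.0555,-1.098))
E
```

```text
[ 0.54041133  0.07965395  0.01807191 -1.35096935] 0.26783608021015803 [-1.76405287  0.08168156  7.34557068]
0.0000 0.0000 -0.0455 0 0 -0.000; 0.0000 0.0000 -0.0455 0 0 -0.000; 0.0000 0.0000 -0.0455 0 0 -0.000; 0.0000 0.0000 -0.0455 0 0 -0.000
--
-0.0215 -0.0360 -0.0000 0 0 -0.042; -0.0199 -0.0369 -0.0000 0 0 -0.042; -0.0184 -0.0377 -0.0000 0 0 -0.042; -0.0168 -0.0384 -0.0000 0 0 -0.042; -0.0151 -0.0391 -0.0000 0 0 -0.042
-0.0135 -0.0397 -0.0000 0 0 -0.042
--
0.0000 0.0000 0.0482 0 0 -0.000; 0.0000 0.0000 0.0482 0 0 -0.000; 0.0000 0.0000 0.0482 0 0 -0.000
--
```

Call:
send_rows(steps="0 0 -0.045 0 0 0; 0 0 -0.045 0 0 0; 0 0 -0.045 0 0 0; 0 0 -0.046 0 0 0; -0.022 -0.036 0 0 0 -0.042")

```text
time: 11.82
ee_pos: [0.5138, 0.1078, 0.202]
tcp_rot: [-0.0, 0.992, 0.128, 0.004]
ft_force: [-0.6, 0.8, -1.2]
finger_gap: 0.27
finger_force: 59.2
```

Call:
send_rows(steps="-0.020 -0.037 0 0 0 -0.042; -0.018 -0.038 0 0 0 -0.042; -0.017 -0.038 0 0 0 -0.042; -0.015 -0.039 0 0 0 -0.042; -0.013 -0.040 0 0 0 -0.043")

```text
time: 12.45
ee_pos: [0.3659, 0.2634, 0.1984]
tcp_rot: [-0.001, 0.972, 0.235, 0.0]
ft_force: [-0.4, 0.7, 0.1]
finger_gap: 0.273
finger_force: 59.2
```

Call:
send_rows(steps="0 0 0.045 0 0 0; 0 0 0.045 0 0 0; 0 0 0.030 0 0 0; 0 0 0 0 0 0; 0 0 0 0 0 0")

```text
time: 13.08
ee_pos: [0.3676, 0.2628, 0.079]
tcp_rot: [-0.0, 0.972, 0.234, 0.001]
ft_force: [-0.4, 0.4, -0.3]
finger_gap: 0.27
finger_force: 59.2
```

```bash
python3 - <<'E'
from h import *
s=read_state(); p=now(s); print(p,s["finger_gap"],s["ft_force"])
K,P,_=cam("wrist",s); im=get_image("wrist"); save("w8.png",im)
plan(p,(.3675,.2625,.061,-1.098))
E
```

```text
[ 0.36761282  0.26280893  0.07897624 -1.09854834] 0.27007511600879747 [-0.44646423  0.35047691 -0.31260112]
-0.0002 0.0002 0.0180 0 0 -0.001
--
```

View pics/w8.png

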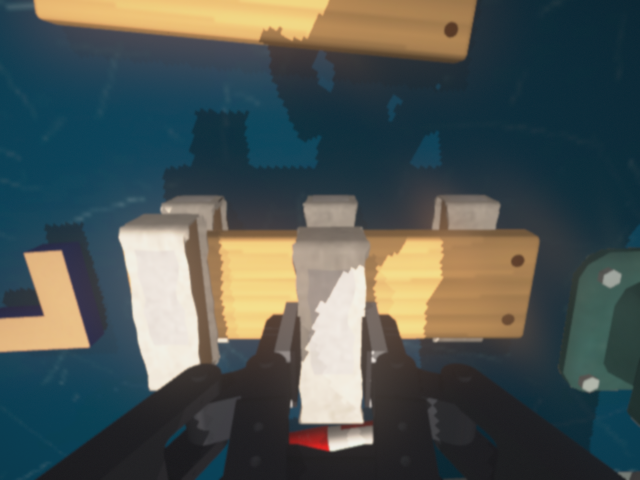

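The held spacer at (332,325) is lined up with the middle bearer at (331,212) and clears the first spacer. Lowering.

Call:
send_rows(steps="0 0 0.012 0 0 0; 0 0 0.005 0 0 0; 0 0 0.002 0 0 0; 0 0 0.001 0 0 0; 0 0 0 0 0 0")

```text
time: 13.75
ee_pos: [0.3667, 0.2625, 0.0589]
tcp_rot: [-0.001, 0.972, 0.234, -0.0]
ft_force: [-8.6, -3.7, 31.0]
finger_gap: 0.27
finger_force: 63.1
```

Call:
send_rows(steps="0 0 -0.0015 0 0 0; 0 0 0 0 0 0")

```text
time: 14.0
ee_pos: [0.3671, 0.2627, 0.0594]
tcp_rot: [-0.0, 0.972, 0.234, 0.0]
ft_force: [0.3, 0.5, -0.3]
finger_gap: 0.267
finger_force: 59.2
```

Call:
send_rows(steps="0 0 0 0 0 0; 0 0 0 0 0 0; 0 0 -0.02 0 0 0; 0 0 -0.04 0 0 0; 0 0 -0.05 0 0 0", hand=110)

```text
time: 14.62
ee_pos: [0.3664, 0.262, 0.1699]
tcp_rot: [0.001, 0.972, 0.234, -0.001]
ft_force: [0.0, 2.1, 0.6]
finger_gap: 0.572
finger_force: 0.0
```

```bash
python3 - <<'E'
from h import *
s=read_state(); p=now(s); print(p,s["finger_gap"],s["ft_force"])
K,P,_=cam("wrist",s); im=get_image("wrist"); save("w9.png",im); np.savez("w9.npz",K=K,P=P)
A=(.673,.033)
plan(p,(*p[:2],.2,p[3]),(*A,.2,.83-1.571))
E
```

```text
[ 0.36644372  0.26201555  0.1698745  -1.09837428] 0.5719448794587249 [0.03199493 2.07209789 0.57200041]
0.0000 0.0000 -0.0301 0 0 -0.000
--
0.0211 0.0429 -0.0000 0 0 -0.045; 0.0192 0.0438 -0.0000 0 0 -0.045; 0.0172 0.0446 -0.0000 0 0 -0.045; 0.0152 0.0454 -0.0000 0 0 -0.045; 0.0131 0.0460 -0.0000 0 0 -0.045
0.0111 0.0465 -0.0000 0 0 -0.045; 0.0090 0.0470 -0.0000 0 0 -0.045; 0.0069 0.0473 -0.0000 0 0 -0.045
--
```

View pics/w9.png

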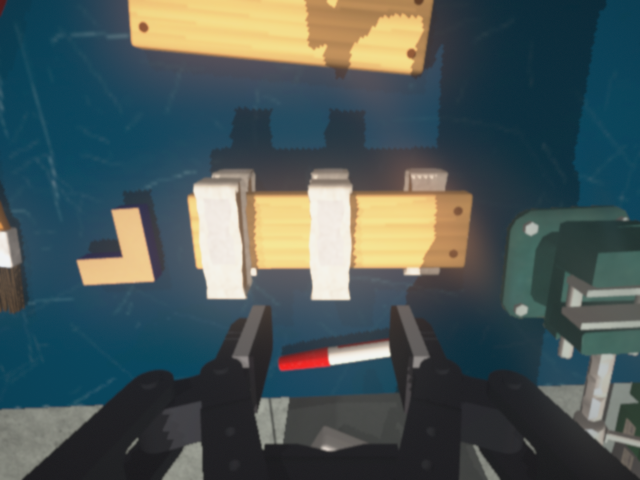

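Both spacers lie crosswise over their bearers, at (225,240) and (330,240). Going to spacer A.

Call:
send_rows(steps="0 0 -0.030 0 0 0; 0.021 0.043 0 0 0 -0.045; 0.019 0.044 0 0 0 -0.045; 0.017 0.045 0 0 0 -0.045; 0.015 0.045 0 0 0 -0.045")

```text
time: 15.3
ee_pos: [0.5209, 0.1468, 0.1991]
tcp_rot: [-0.0, 0.947, 0.321, -0.0]
ft_force: [0.5, 0.6, 0.7]
finger_gap: 0.569
finger_force: 0.0
```

Call:
send_rows(steps="0.013 0.046 0 0 0 -0.045; 0.011 0.047 0 0 0 -0.045; 0.009 0.047 0 0 0 -0.045; 0.007 0.047 0 0 0 -0.045; 0 0 0.04 0 0 0", hand=80)

```text
time: 15.92
ee_pos: [0.6777, 0.0287, 0.1612]
tcp_rot: [0.002, 0.915, 0.403, 0.003]
ft_force: [-0.8, 1.4, -1.4]
finger_gap: 0.684
finger_force: 0.0
```

Call:
send_rows(steps="0 0 0.04 0 0 0; 0 0 0 0 0 0")

```text
time: 16.18
ee_pos: [0.6711, 0.0335, 0.116]
tcp_rot: [-0.001, 0.915, 0.404, -0.003]
ft_force: [0.1, 0.6, 0.3]
finger_gap: 0.686
finger_force: 0.0
```

```bash
python3 - <<'E'
from h import *
p,r=look("w10.png",(.673,.033,.83))
plan(p,(*r[:2],.06,r[2]-1.571),(*r[:2],.017,r[2]-1.571))
E
```

```text
now [ 0.6711  0.0335  0.116  -0.7383] gap 0.686 F [0.1 0.6 0.3] t 16.175
uv [332. 251.] 5650.0 [0.6733 0.0322 0.8253] 0.073
0.0002 0.0012 0.0280 0 0 0.004; 0.0002 0.0012 0.0280 0 0 0.004
--
0.0000 0.0000 0.0430 0 0 -0.000
--
```

Call:
send_rows(steps="0 0.001 0.028 0 0 0.008; 0 0.001 0.028 0 0 0; 0 0 0.030 0 0 0; 0 0 0.012 0 0 0; 0 0 0 0 0 0")

```text
time: 16.85
ee_pos: [0.6754, 0.0321, 0.0222]
tcp_rot: [0.0, 0.916, 0.401, 0.0]
ft_force: [1.0, -0.5, 0.5]
finger_gap: 0.684
finger_force: 0.0
```

Call:
send_rows(steps="0 0 0 0 0 0; 0 0 0 0 0 0; 0 0 0 0 0 0; 0 0 0 0 0 0", hand=255)

```text
time: 17.35
ee_pos: [0.6759, 0.0319, 0.0229]
tcp_rot: [0.0, 0.916, 0.401, 0.001]
ft_force: [-1.5, 0.8, 7.0]
finger_gap: 0.27
finger_force: 59.6
```

```bash
python3 - <<'E'
from h import *
s=read_state(); p=now(s); print(p,s["finger_gap"],s["ft_force"])
plan(p,(*p[:2],.2,p[3]),(.4003,.1984,.2,-1.098))
E
```

```text
[ 0.6759452   0.03193594  0.02294658 -0.74603077] 0.2700243925769463 [-1.48256859  0.7632497   7.02243226]
0.0000 0.0000 -0.0443 0 0 -0.000; 0.0000 0.0000 -0.0443 0 0 -0.000; 0.0000 0.0000 -0.0443 0 0 -0.000; 0.0000 0.0000 -0.0443 0 0 -0.000
--
-0.0093 -0.0451 -0.0000 0 0 0.050; -0.0115 -0.0445 -0.0000 0 0 0.050; -0.0137 -0.0439 -0.0000 0 0 0.050; -0.0159 -0.0432 -0.0000 0 0 0.050; -0.0181 -0.0423 -0.0000 0 0 0.050
-0.0202 -0.0413 -0.0000 0 0 0.050; -0.0222 -0.0403 -0.0000 0 0 0.050
--
```

Call:
send_rows(steps="0 0 -0.044 0 0 0; 0 0 -0.044 0 0 0; 0 0 -0.044 0 0 0; 0 0 -0.044 0 0 0; -0.009 -0.045 0 0 0 0.050")

```text
time: 17.98
ee_pos: [0.6394, 0.0531, 0.202]
tcp_rot: [0.002, 0.927, 0.376, 0.004]
ft_force: [-0.3, 0.7, -0.1]
finger_gap: 0.265
finger_force: 59.0
```

Call:
send_rows(steps="-0.011 -0.045 0 0 0 0.050; -0.014 -0.044 0 0 0 0.050; -0.016 -0.043 0 0 0 0.050; -0.018 -0.042 0 0 0 0.050; -0.019 -0.041 0 0 0 0.050")

```text
time: 18.6
ee_pos: [0.4387, 0.1759, 0.1977]
tcp_rot: [-0.0, 0.966, 0.258, 0.0]
ft_force: [-0.2, 1.1, 0.2]
finger_gap: 0.272
finger_force: 59.0
```

Call:
send_rows(steps="-0.021 -0.040 0 0 0 0.050; 0 0 0.045 0 0 0; 0 0 0.040 0 0 0; 0 0 0.025 0 0 0; 0 0 0 0 0 0")

```text
time: 19.23
ee_pos: [0.401, 0.1987, 0.0866]
tcp_rot: [0.001, 0.972, 0.235, -0.001]
ft_force: [0.7, -0.4, -0.6]
finger_gap: 0.263
finger_force: 59.0
```

```bash
python3 - <<'E'
from h import *
s=read_state(); p=now(s); print(p,s["finger_gap"],s["ft_force"])
K,P,_=cam("wrist",s); im=get_image("wrist"); save("w11.png",im)
plan(p,(.4017,.1991,.066,-1.098))
E
```

```text
[ 0.4010382   0.19865189  0.08660759 -1.09677878] 0.26268700068122314 [ 0.66953763 -0.4054023  -0.61689504]
0.0008 -0.0001 0.0206 0 0 0.001
--
```

View pics/w11.png

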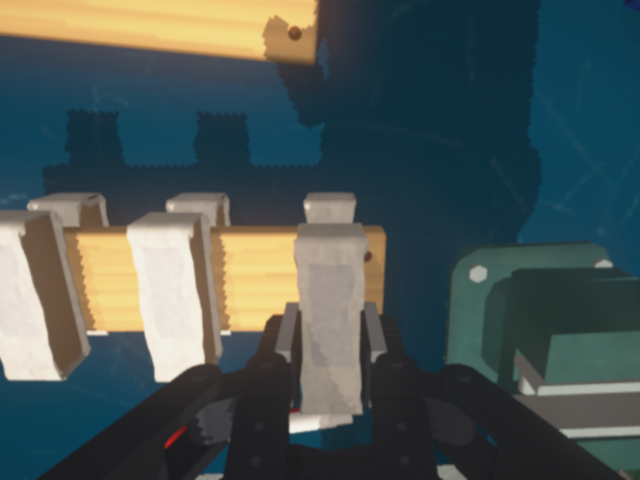

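The held spacer at (333,320) is lined up with the last bearer at (330,207), and the gripper clears the vise. Lowering.

Call:
send_rows(steps="0 0 0.014 0 0 0; 0 0 0.006 0 0 0; 0 0 0 0 0 0")

```text
time: 19.65
ee_pos: [0.4017, 0.1993, 0.0672]
tcp_rot: [0.0, 0.972, 0.235, -0.0]
ft_force: [0.1, 0.2, -0.6]
finger_gap: 0.266
finger_force: 59.0
```

Call:
send_rows(steps="0 0 0.0015 0 0 0; 0 0 0 0 0 0")

```text
time: 19.9
ee_pos: [0.4019, 0.1994, 0.0659]
tcp_rot: [-0.0, 0.972, 0.235, 0.0]
ft_force: [0.1, -0.8, -0.6]
finger_gap: 0.266
finger_force: 59.0
```

Call:
send_rows(steps="0 0 0.001 0 0 0; 0 0 0 0 0 0")

```text
time: 20.15
ee_pos: [0.4018, 0.1994, 0.0648]
tcp_rot: [-0.0, 0.972, 0.235, 0.0]
ft_force: [-0.2, -0.1, -0.6]
finger_gap: 0.267
finger_force: 59.0
```

Call:
send_rows(steps="0 0 0.001 0 0 0; 0 0 0 0 0 0")

```text
time: 20.4
ee_pos: [0.4018, 0.1994, 0.0638]
tcp_rot: [-0.0, 0.972, 0.235, 0.0]
ft_force: [-0.7, 0.1, 1.9]
finger_gap: 0.269
finger_force: 59.2
```

Call:
send_rows(steps="0 0 0 0 0 0; 0 0 0 0 0 0; 0 0 -0.02 0 0 0; 0 0 -0.04 0 0 0; 0 0 -0.05 0 0 0", hand=110)

```text
time: 21.02
ee_pos: [0.4013, 0.1988, 0.1745]
tcp_rot: [0.001, 0.972, 0.235, -0.001]
ft_force: [0.2, 0.6, 0.9]
finger_gap: 0.568
finger_force: 0.0
```

```bash
python3 - <<'E'
from h import *
s=read_state(); p=now(s); print(p,s["finger_gap"],s["ft_force"],s["qpos"])
plan(p,(*p[:2],.22,p[3]),(.47,.345,.22,.385))
E
```

```text
[ 0.40126135  0.19881494  0.17445733 -1.09654302] 0.5682980660682216 [0.20164827 0.60490861 0.87169149] [-1.29514396  0.28834571  0.89633871  2.11763065 -0.29466456  0.86461081
 -1.32110142]
0.0000 0.0000 -0.0455 0 0 -0.000
--
0.0128 -0.0099 -0.0000 0 0 -0.148; 0.0141 -0.0079 -0.0000 0 0 -0.148; 0.0151 -0.0057 -0.0000 0 0 -0.148; 0.0158 -0.0034 -0.0000 0 0 -0.148; 0.0161 -0.0010 -0.0000 0 0 -0.148
0.0161 0.0014 -0.0000 0 0 -0.148; 0.0157 0.0037 -0.0000 0 0 -0.148; 0.0150 0.0060 -0.0000 0 0 -0.148; 0.0140 0.0081 -0.0000 0 0 -0.148; 0.0126 0.0101 -0.0000 0 0 -0.148
--
```

Call:
send_rows(steps="0 0 -0.045 0 0 0; 0.013 -0.010 0 0 0 -0.148; 0.014 -0.008 0 0 0 -0.148; 0.015 -0.006 0 0 0 -0.148; 0.016 -0.003 0 0 0 -0.148", hand=0)

```text
time: 21.65
ee_pos: [0.4294, 0.2586, 0.2187]
tcp_rot: [-0.0, 0.86, 0.511, -0.0]
ft_force: [-0.2, 0.5, 1.0]
finger_gap: 0.995
finger_force: 0.0
```

Call:
send_rows(steps="0.016 -0.001 0 0 0 -0.148; 0.016 0.001 0 0 0 -0.148; 0.016 0.004 0 0 0 -0.148; 0.015 0.006 0 0 0 -0.148; 0.014 0.008 0 0 0 -0.148")

```text
time: 22.28
ee_pos: [0.4637, 0.3317, 0.2186]
tcp_rot: [-0.0, 0.617, 0.787, -0.0]
ft_force: [-0.4, -0.3, 0.3]
finger_gap: 0.999
finger_force: 0.0
```

Call:
send_rows(steps="0.013 0.010 0 0 0 -0.148; 0 0 0 0 0 0; 0 0 0 0 0 0")

```text
time: 22.65
ee_pos: [0.4701, 0.3454, 0.2186]
tcp_rot: [0.0, 0.561, 0.828, -0.0]
ft_force: [-0.3, 0.1, 0.4]
finger_gap: 0.999
finger_force: 0.0
```

```bash
python3 - <<'E'
from h import *
np.set_printoptions(precision=4,suppress=True)
s=read_state(); p=now(s); print(p,s["finger_gap"])
K,P,_=cam("wrist",s); im=get_image("wrist"); save("w12.png",im); np.savez("w12.npz",K=K,P=P)
uv=proj(K,P,(.48,.357,.015))[0]; m=comp(wood(im),uv,10); print(uv,m.sum())
r,e=fit([(K,P,m)],(.48,.3572,-1.186),(.2,.056,.015),.0075); print(r,e)
plan(p,(*r[:2],.10,r[2]+1.571),(*r[:2],.02,r[2]+1.571))
E
```

```text
[0.4701 0.3454 0.2186 0.38  ] 0.9993034730826521
[345.5282 200.2045] 14262.0
[ 0.4802  0.3565 -1.187 ] 0.0192410945892334
0.0022 0.0045 0.0395 0 0 -0.001; 0.0022 0.0045 0.0395 0 0 -0.001; 0.0022 0.0045 0.0395 0 0 -0.001
--
0.0000 0.0000 0.0400 0 0 -0.000; 0.0000 0.0000 0.0400 0 0 -0.000
--
```

View pics/w12.png

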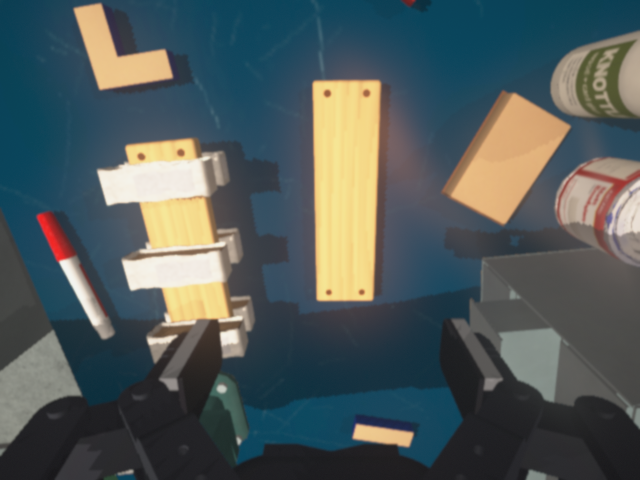

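All three spacers lie crosswise on the lower board, at (160,180), (178,265) and (198,335). The loose board is centred at (346,190) with room for the fingers on both sides.

Call:
send_rows(steps="0.002 0.005 0.040 0 0 0; 0.002 0.005 0.040 0 0 0; 0.002 0.004 0.040 0 0 0; 0 0 0.040 0 0 0; 0 0 0.030 0 0 0")

```text
time: 23.32
ee_pos: [0.4805, 0.3562, 0.0274]
tcp_rot: [0.0, 0.56, 0.828, -0.001]
ft_force: [-0.2, 0.8, 0.4]
finger_gap: 1.002
finger_force: 0.0
```

Call:
send_rows(steps="0 0 0.012 0 0 0; 0 0 0.004 0 0 0; 0 0 0 0 0 0")

```text
time: 23.7
ee_pos: [0.4816, 0.3574, 0.0137]
tcp_rot: [0.0, 0.559, 0.829, 0.001]
ft_force: [-1.2, -0.2, 0.3]
finger_gap: 1.002
finger_force: 0.0
```

Call:
send_rows(steps="0 0 0 0 0 0; 0 0 0 0 0 0; 0 0 0 0 0 0; 0 0 0 0 0 0", hand=255)

```text
time: 24.2
ee_pos: [0.4815, 0.3576, 0.0142]
tcp_rot: [-0.0, 0.559, 0.829, 0.001]
ft_force: [-2.3, -0.9, 9.9]
finger_gap: 0.627
finger_force: 61.5
```

```bash
python3 - <<'E'
from h import *
s=read_state(); p=now(s); print(p,s["finger_gap"],s["ft_force"],s["finger_force"])
d=np.array([.4802,.3565])-p[:2]; a=p[3]; print("board in tool x,y",d@[-np.sin(a),np.cos(a)],d@[np.cos(a),np.sin(a)])
plan(p,(*p[:2],.2,p[3]),(.3675,.2625,.2,-1.098+1.571))
E
```

```text
[0.4814671  0.3575564  0.01420139 0.38375803] 0.6272776654245675 [-2.34494718 -0.86944856  9.85253573] 61.51284098625183
board in tool x,y -0.0005051531418105089 -0.0015704648505798105
0.0000 0.0000 -0.0464 0 0 -0.000; 0.0000 0.0000 -0.0464 0 0 -0.000; 0.0000 0.0000 -0.0464 0 0 -0.000; 0.0000 0.0000 -0.0464 0 0 -0.000
--
-0.0152 -0.0471 -0.0000 0 0 -0.030; -0.0138 -0.0475 -0.0000 0 0 -0.030; -0.0123 -0.0479 -0.0000 0 0 -0.030
--
```

Call:
send_rows(steps="0 0 -0.020 0 0 0; 0 0 -0.045 0 0 0; 0 0 -0.046 0 0 0; 0 0 -0.045 0 0 0; 0 0 -0.030 0 0 0")

```text
time: 24.82
ee_pos: [0.4816, 0.3572, 0.2025]
tcp_rot: [0.0, 0.559, 0.829, 0.002]
ft_force: [-0.8, 0.5, -1.3]
finger_gap: 0.63
finger_force: 63.9
```

Call:
send_rows(steps="-0.015 -0.047 0 0 0 -0.030; -0.014 -0.048 0 0 0 -0.030; -0.012 -0.048 0 0 0 -0.030; 0 0 0 0 0 0; 0 0 0 0 0 0")

```text
time: 25.45
ee_pos: [0.3671, 0.2626, 0.2]
tcp_rot: [0.0, 0.521, 0.853, 0.001]
ft_force: [0.7, 0.6, -0.3]
finger_gap: 0.629
finger_force: 63.9
```

```bash
python3 - <<'E'
from h import *
np.set_printoptions(precision=4,suppress=True)
s=read_state(); p=now(s); print(p,s["finger_gap"],s["ft_force"],s["ft_torque"],s["finger_force"])
K,P,_=cam("wrist",s); im=get_image("wrist"); save("w13.png",im); it=get_image("top"); save("t13.png",it)
a=p[3]; zb=p[2]-.0142+.0075
m=comp(wood(im),proj(K,P,(*p[:2],zb))[0],60)
print("held",m.sum(),fit([(K,P,m)],(p[0],p[1],a-1.571),(.2,.056,.015),zb))
plan(p,(.3675,.2625,.12,-1.098+1.571),(.3675,.2625,.084,-1.098+1.571))
E
```

```text
[0.3671 0.2626 0.2    0.4737] 0.6287588506225835 [ 0.6554  0.5796 -0.313 ] [0.0391 0.0186 0.0382] 63.89363765716553
held 59243.0 (array([ 0.3676,  0.2616, -1.0973]), np.float64(0.08094167709350586))
-0.0001 0.0001 0.0400 0 0 0.000; -0.0001 0.0001 0.0400 0 0 0.000
--
0.0000 0.0000 0.0360 0 0 -0.000
--
```

View pics/w13.png

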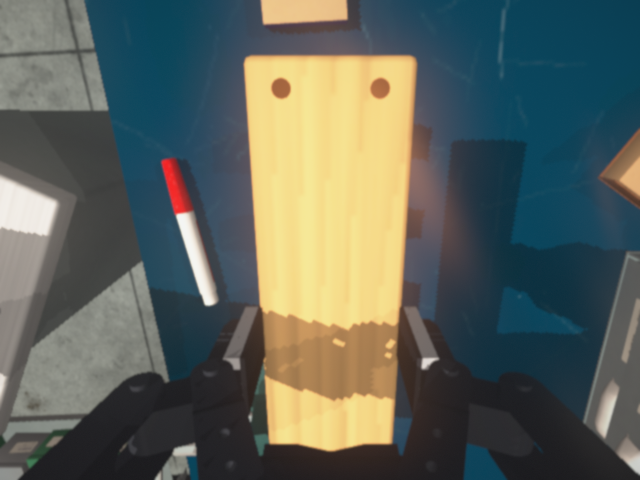

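The board is held level at (332,250), turned like the stack and over it, within about 1 mm. Lowering.

Call:
send_rows(steps="0 0 0.040 0 0 0; 0 0 0.040 0 0 0; 0 0 0.025 0 0 0; 0 0 0.010 0 0 0; 0 0 0 0 0 0")

```text
time: 26.18
ee_pos: [0.367, 0.2621, 0.0836]
tcp_rot: [0.0, 0.521, 0.853, -0.0]
ft_force: [0.8, 0.8, -0.0]
finger_gap: 0.627
finger_force: 63.9
```

Call:
send_rows(steps="0 0 0.0015 0 0 0; 0 0 0 0 0 0")

```text
time: 26.42
ee_pos: [0.367, 0.2625, 0.083]
tcp_rot: [0.0, 0.521, 0.853, 0.001]
ft_force: [-0.4, 0.1, -0.6]
finger_gap: 0.628
finger_force: 63.9
```

Call:
send_rows(steps="0 0 0.001 0 0 0; 0 0 0 0 0 0")

```text
time: 26.68
ee_pos: [0.3666, 0.2622, 0.0815]
tcp_rot: [-0.0, 0.521, 0.853, 0.0]
ft_force: [-0.3, -0.8, -1.7]
finger_gap: 0.631
finger_force: 63.9
```

Call:
send_rows(steps="0 0 0.001 0 0 0; 0 0 0 0 0 0")

```text
time: 26.92
ee_pos: [0.3666, 0.2622, 0.0805]
tcp_rot: [-0.0, 0.521, 0.853, 0.0]
ft_force: [-1.8, -0.3, 4.2]
finger_gap: 0.626
finger_force: 64.5
```

Call:
send_rows(steps="0 0 0 0 0 0; 0 0 0 0 0 0; 0 0 0 0 0 0; 0 0 -0.010 0 0 0; 0 0 -0.030 0 0 0", hand=40)

```text
time: 27.55
ee_pos: [0.366, 0.2614, 0.1204]
tcp_rot: [-0.0, 0.521, 0.853, -0.001]
ft_force: [-0.0, -0.5, 0.1]
finger_gap: 0.843
finger_force: 0.0
```

Call:
send_rows(steps="0 0 -0.045 0 0 0; 0 0 -0.045 0 0 0; 0.030 0 -0.040 0 0 0; 0.030 0 0 0 0 0; 0 0 0 0 0 0")

```text
time: 28.18
ee_pos: [0.3381, 0.3174, 0.2512]
tcp_rot: [-0.0, 0.52, 0.854, 0.001]
ft_force: [0.5, -0.2, -0.4]
finger_gap: 0.845
finger_force: 0.0
```

```bash
python3 - <<'E'
from h import *
np.set_printoptions(precision=4,suppress=True)
s=read_state(); p=now(s); print(p,s["finger_gap"],s["time"])
K,P,_=cam("wrist",s); im=get_image("wrist"); it=get_image("scene"); save("w14.png",im); save("s14.png",it)
m=comp(wood(im),proj(K,P,(.3675,.2625,.082))[0],20)
print(m.sum(),fit([(K,P,m)],(.3675,.2625,-1.098),(.2,.056,.015),.0745))
o=np.vstack([cv2.resize(it[150:350,100:400],(600,400))[:, :]]); b=np.hstack([im[:,100:500],np.zeros((480,1,3),np.uint8),cv2.resize(it[190:310,140:340],(399,240))[0:0].reshape(0,0,3) if 0 else cv2.copyMakeBorder(cv2.resize(it[190:310,140:340],(399,240)),120,120,0,0,cv2.BORDER_CONSTANT)])
save("c14.png",b)
E
```

```text
[0.3381 0.3174 0.2512 0.4776] 0.8448546860508622 28.175
14935.0 (array([ 0.3653,  0.2649, -1.0965]), np.float64(0.05575215816497803))
```

View pics/c14.png

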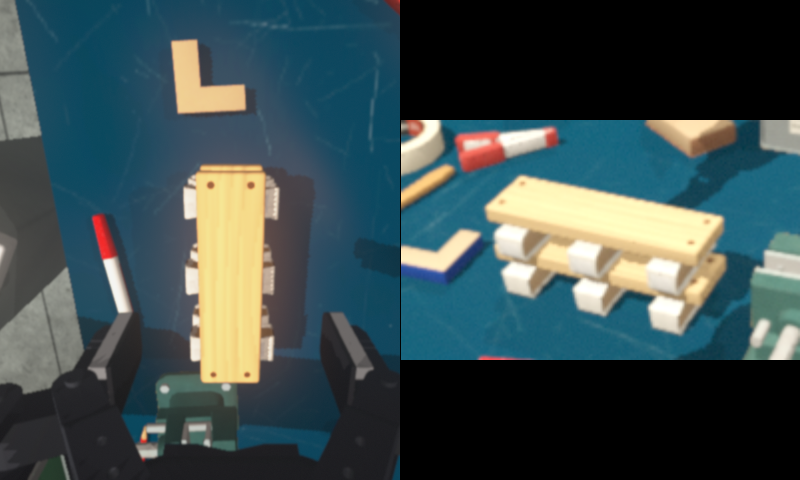

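The second board lies flat on the three spacers, square over the lower board. Spacers and bearers line up, and the arm is clear.

```bash
python3 -c "
from bench import *
print(finish_job())"
```

```text
the job is handed in; nothing more can be done
None
```

The loose board now lies flat on three taped spacers, one above each bearer, squarely over the lower board by the last pictures; the offcuts weren't moved, and the job was handed in at about 28 s.

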